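# Pin the casting mould shut and start the vibrating stand

### The arm

A 6-joint arm with a two-finger parallel gripper is mounted at the origin on the work surface. World frame = base frame: x ahead of the robot, y to its left, z up, the work surface at z = 0. Lengths are in m, angles in rad, forces in N, time in s.
With the tool pointing down it reaches from about 0.3 to 0.95 m from the base axis. Payload 3.1 kg.
Tool frame: the origin (TCP) lies on the centre line of the jaws, within the pads' length; the fingertips stand 22 mm ahead of it and the grasp point (between the pads) lies 3 mm ahead of it; z points along the fingers, y is the line along which they close (so a half turn about z gives the same grasp; the last joint's range is limited). The gripper opens to 85 mm and grips with 20 to 120 N. Pads are 22 mm wide; open, the fingers measure 114 mm over their backs; the gripper's body (76 mm by 85 mm) begins 54 mm behind the grasp point. The pads swing forward as they close: fully open they stand 13 mm farther back than shut.
Start: joints at [-1.306, 0.308, 1.634, -0, 1.2, -0.07], TCP at [0.205, -0.59, 0.253] pointing down, gripper open.
Joint ranges: [-3.06, 3.06], [-0.79, 1.96], [0.05, 2.63], [-1.19, 4.34], [0.05, 2.64], [-2.94, 2.94]. Speed limits (rad/s): [2.79, 2.79, 3.14, 3.14, 3.14, 3.14].

### API

Orientations are given as a rotation vector (axis times angle).
In Python, from plant import telemetry, imaging, order, finder gives the robot as it stands.
- The arm moves only by the shell command python3 -m inch 'ROWS'. ROWS is a JSON object of lists of equal length, an entry for each row: "translation": the shift along the tool's x, y, z in m, a list of three; "twist": the turn about the tool's z in degrees; "fingers": the closure, from -1 (fully open) to 1 (shut). In form: {"translation": [[x, y, z], ...], "twist": [twist, ...], "fingers": [fingers, ...]}. A call has 1 to 8 rows; each row is the pose to reach, as a shift and turn from the pose commanded when the call began, along the tool's axes at that moment; what a row does not reach only later rows make up. A row lasts 1/12 s, in which the tool goes at most 41.7 mm and 7.16 degrees, less where a joint would pass 70% of its speed; a pose out of reach is approached as far as the arm can. A call with a gripper value outside its range is refused whole. The fingers move at their own pace and stop on an object; the grip force is fixed at half the most. Time passes only in rows, so rows that repeat a pose let the fingers close. It gives the time, the measured TCP pose, the force, the opening and the grip force at its end, in the units of the state.
- telemetry.state(): the state, without advancing time (a new reading comes with each control period).
- imaging.read_camera(name): name is "scene" or "top"; returns a dict with "pixels" (480x640x3 uint8, red, green, blue), "K" (3x3 intrinsics, pixels), "R" (3x3) and "t" (3): a world point X has camera coordinates R X + t. Camera axes: x right, y down, z forward; pixel columns grow to the right and rows downward; lengths in m; the calibration is good to about 2 mm. A picture is of the moment at which its call begins. There is no depth.
- order.close_job(): hands the job in; it is judged then, once.
Trained networks look in the newest picture that a camera, given by its name, has taken for a name from the list of things; names that differ only in an ending like _2 or _b are one class to them, and where a whole thing is asked for, a point or a joint stands for the part that bears it (a point fixed in the world has none). Each returns a list of dicts, best first, with "p" (0 to 1); they miss things now and then, are a little off and sometimes report something else, mostly with a low value. They report only what shows in the picture. A call takes as long as a camera call. They do not tell look-alikes from the thing itself.
- finder.trace(camera, target): "mask" (480x640 bool, what is visible of it) and "box" ([left, top, right, bottom] in pixels, round what is visible of it).
The state is a dict: "time": time; "joint_pos": joint angles; "qvel": joint speeds; "tau": joint torques, N m; "eef_pos": TCP position; "tcp_rot": TCP orientation; "force": force on the tool from outside, world axes, zero at the start; "torque": the same for the moment, N m; "width": finger opening in m; "gripper_force": force on a finger pad.
Only numpy, scipy, OpenCV 4.12 (cv2) and the standard library are available. Lean on these libraries where they do the work, as an engineer would, in place of code of your own. Each camera call takes 0.05 s, during which the arm holds its last target. There are 200 camera calls.

### The job

Take the orange-handled locking pin out of the wooden tool block and push it down through the holes in both blue ears of the plaster mould until its collar sits flat on the upper ear, then let go of it. Then press the yellow reset button all the way down and let it up, and after that press the green start button the same way; both only once the pin is home. Do not press the red stop button, and leave the other tools and wares where they are.

Things in the scene. Friction and masses are not known exactly. Their poses are not given: they have to be found in the camera images.
- pin: steel locking pin, 120 mm long, 0.16 kg: shaft 14 mm across, 68 mm long (last 14 mm tapered to 6), then a steel collar 36 mm across, 5 mm thick, then a round orange handle 26 mm across, 47 mm tall. Origin at the lower tip, z up along it. It starts upright in any of the wooden block's three holes, collar on the block, tip 12 mm above the table
- pin_collar (a point): underside of the pin's collar, on its axis, 68 mm above the tip
- pin_grip (a point): point on the pin's axis at handle mid-height, 98 mm above the tip and 25 mm above the collar's top: grip here from above
- rack: wooden tool block 220 x 60 x 80 mm, fixed; origin at the centre of its underside, x along its length, z up; three vertical holes 16.5 mm across on its centre line at x = -75, 0 and 75 mm
- rig: fixed casting stand: grey base 220 x 170 x 25 mm with a white two-part plaster mould, 130 x 140 mm, top at 98 mm, at its -x end, and two blue ears at its +x end, one above the other; origin at the centre of the underside, z up
- ear_hole (a point): centre of the hole's mouth at the top face of the upper blue ear, 100 mm above the table, z up. Both ears are 72 x 56 x 12 mm, tops at 100 and 64 mm, holes 18 mm across in line, 40 mm from the mould's side, 75 mm from the stand's centre along its +x. With the pin home its tip is 7 mm above the grey base
- panel: grey control box 220 x 100 x 40 mm, fixed; origin at the centre of its underside, x along its length, z up; three push buttons 70 mm apart on its top, in any order of colours
- reset_button (a joint): travel of the yellow reset push button in m: 0 up, 0.006 fully down (5 N), springs back
- reset_button_top (a point): centre of the top face of the yellow reset button's cap (34 mm across, round, in a black housing); z up; press straight down
- start_button (a joint): travel of the green start push button in m: 0 up, 0.006 fully down (5 N), springs back
- start_button_top (a point): centre of the top face of the green start button's cap (34 mm across, round, in a black housing); z up; press straight down
- stop_button (a joint): travel of the red stop push button in m: 0 up, 0.006 fully down (5 N), springs back
- stop_button_top (a point): centre of the top face of the red stop button's cap (34 mm across, round, in a black housing); z up; press straight down
- brush: wooden brush with short black bristles on top, 148 mm long, standing in one of the three holes of the wooden block, same shaft, collar and handle sizes as the pin; origin at its lower tip, z up along it. Leave it alone
- scraper: dark wooden scraper with a small steel blade on top, 152 mm long, standing in one of the three holes of the wooden block, same shaft, collar and handle sizes as the pin; origin at its lower tip, z up along it. Leave it alone
- pot: grey unfired clay pot with a square foot, 94 mm wide, 120 mm tall, far left on the bench; origin under its centre
- jar: amber glass jar with a white cap, 60 mm across, 75 mm tall, near the robot on the left; origin under its centre
- mallet: mallet, 200 mm long with a wooden handle and black head, lying on the far right of the bench; origin under its middle
Not all that is in view belongs to the job. What is meant by the pin is not pink, turquoise or white, and is the larger of those in its own colour.

How it is judged:
By the outcome, as a careful person would: the job done as asked, in the order asked, and still so for the second after the job is handed in, with the robot touching nothing.
It also fails if it takes over 56 s, if anything falls off the work surface, if the arm or the gripper's body presses on something with over 40 N, if the wrist force passes 120 N, or if a joint passes its speed limit or range.

## Working session

There is one attempt and no reset: what is moved stays moved. The work goes in short steps, Python scripts to look and compute and a shell command to move; the robot and the scene stay as the last step left them, time stands still between calls to the robot, and variables do not carry over. Pictures are saved under pics/ and viewed, at most 10 in all, crops included, and the job is handed in when it is done.

```bash
mkdir -p pics; cat > h.py <<'E'
import numpy as np,cv2
from plant import telemetry,imaging,order,finder
def cam(n):
    c=imaging.read_camera(n); return c
def save(c,f,box=None,s=1):
    p=c["pixels"][:,:,::-1]
    if box: p=p[box[1]:box[3],box[0]:box[2]]
    cv2.imwrite(f,cv2.resize(np.ascontiguousarray(p),None,fx=s,fy=s,interpolation=cv2.INTER_CUBIC))
def onz(c,uv,z):
    d=c["R"].T@np.linalg.inv(c["K"])@np.array([*uv,1.]); o=-c["R"].T@c["t"]
    return o+d*(z-o[2])/d[2]
def proj(c,X):
    q=c["K"]@(c["R"]@np.array(X)+c["t"]); return q[:2]/q[2]
def totool(X,s=None):
    s=s or telemetry.state(); R=cv2.Rodrigues(np.array(s["tcp_rot"]))[0]
    return R.T@(np.array(X)-s["eef_pos"])
E
python3 - <<'E'
from h import *
for n in("scene","top"):
    c=cam(n); save(c,f"pics/{n}0.png"); print(n,(-c["R"].T@c["t"]).round(3))
    for t in("pin","brush","scraper","rack","rig","panel","reset_button","start_button","stop_button"):
        r=finder.trace(n,t); print(t,[(round(x["p"],2),np.round(x["box"]).tolist()) for x in r[:4]])
print(telemetry.state())
E
```

```text
scene [ 0.999 -0.499  0.662]
pin [(0.97, [279.0, 352.0, 294.0, 395.0]), (0.89, [229.0, 304.0, 255.0, 344.0]), (0.89, [206.0, 371.0, 234.0, 425.0]), (0.86, [143.0, 362.0, 175.0, 419.0])]
brush [(0.88, [201.0, 264.0, 226.0, 312.0])]
scraper [(0.64, [178.0, 233.0, 202.0, 288.0])]
rack [(0.92, [165.0, 256.0, 277.0, 391.0])]
rig [(0.74, [260.0, 181.0, 395.0, 293.0])]
panel [(0.93, [371.0, 149.0, 475.0, 215.0])]
reset_button []
start_button [(0.44, [389.0, 150.0, 402.0, 163.0])]
stop_button []
top [ 0.414 -0.027  1.069]
pin [(0.88, [463.0, 180.0, 482.0, 199.0]), (0.84, [425.0, 204.0, 447.0, 224.0]), (0.63, [481.0, 212.0, 512.0, 229.0]), (0.52, [420.0, 178.0, 429.0, 191.0])]
brush [(0.6, [425.0, 243.0, 446.0, 260.0]), (0.35, [359.0, 128.0, 399.0, 212.0])]
scraper [(0.86, [426.0, 275.0, 448.0, 296.0])]
rack [(0.88, [410.0, 198.0, 449.0, 305.0])]
rig [(0.24, [359.0, 128.0, 400.0, 212.0])]
panel [(0.77, [132.0, 210.0, 192.0, 316.0])]
reset_button [(0.78, [148.0, 257.0, 166.0, 265.0])]
start_button [(0.47, [154.0, 286.0, 175.0, 302.0])]
stop_button [(0.63, [144.0, 224.0, 162.0, 236.0])]
{'time': 1.0, 'joint_pos': array([-1.30567757e+00,  3.08057061e-01,  1.63377034e+00, -1.76775191e-05,
        1.19970651e+00, -6.97065446e-02]), 'qvel': array([ 1.42838220e-05,  1.78732505e-03, -9.24683618e-04,  8.77499155e-04,
       -1.05838921e-03, -8.55676850e-04]), 'tau': array([ 1.06682921e-03, -4.15293539e+01, -2.77090269e+01,  1.45825293e-04,
        6.95418512e-04,  3.83844636e-06]), 'eef_pos': array([ 0.20534902, -0.5903251 ,  0.25331295]), 'tcp_rot': array([ 3.09760978e+00,  5.23488944e-01, -1.67535416e-05]), 'force': array([-0.74262004, -0.50444121, -0.43066389]), 'torque': array([0.00356684, 0.00043292, 0.00336615]), 'gripper_force': 0.0, 'width': 0.08525040346693823}
```

View pics/scene0.png

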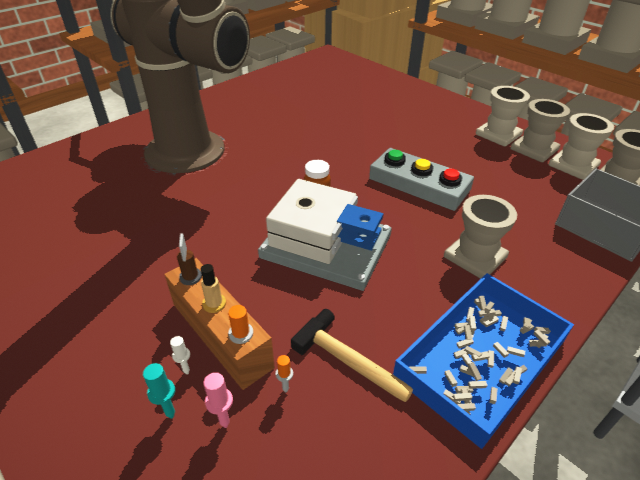

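View pics/top0.png

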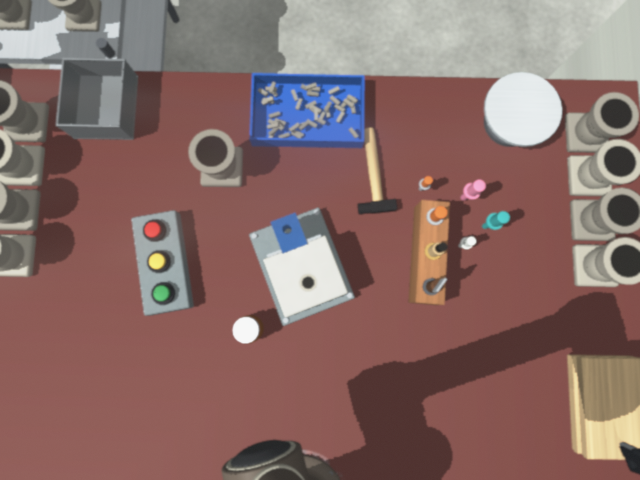

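The scene view shows the orange pin in the rack's end hole at scene (239,322), top (438,214). Things it could be taken for:
- small orange pin on the table: scene (284,370), top (426,183)
- turquoise: (157,390)
- pink: (217,398)
- white: (180,352)
- brush (210,290) and scraper (187,262), also in the rack

I choose the larger orange one in the block. Next come a close crop and the measurements.

```bash
cat > m.py <<'E'
from h import *
from scipy.optimize import least_squares
cs={n:cam(n) for n in("scene","top")}
save(cs["scene"],"pics/crop1.png",(150,230,400,400),3)
def tri(uv):
    f=lambda X:np.concatenate([proj(cs[n],X)-uv[n] for n in uv])
    r=least_squares(f,[.4,0,.1]); return r.x.round(4),np.round(r.fun,2)
def seg(n,lo,hi,box):
    h=cv2.cvtColor(cs[n]["pixels"],cv2.COLOR_RGB2HSV); m=cv2.inRange(h,lo,hi)
    k=np.zeros_like(m); k[box[1]:box[3],box[0]:box[2]]=255; m&=k
    N,L,S,C=cv2.connectedComponentsWithStats(m); i=1+np.argmax(S[1:,4]); return C[i],S[i],L==i
cols={"reset":((22,150,100),(34,255,255),{"scene":(380,140,480,200),"top":(130,205,195,315)}),
"start":((45,120,60),(80,255,255),{"scene":(375,140,480,200),"top":(130,205,195,315)}),
"stop":((0,190,100),(6,255,255),{"scene":(430,160,470,195),"top":(140,215,170,245)}),
"pin":((7,180,120),(18,255,255),{"scene":(225,298,260,345),"top":(425,200,450,228)})}
for k,(lo,hi,b) in cols.items():
    uv={}
    for n in b: uv[n],S,_=seg(n,lo,hi,b[n]); print(k,n,uv[n].round(1),S)
    print(k,tri(uv))
# rack top, panel, mould rectangles in top view
for t,z in(("rack",.08),("panel",.04)):
    r=finder.trace("top",t)
    m=r[0]["mask"].astype(np.uint8); c=max(cv2.findContours(m,0,2)[0],key=cv2.contourArea)
    q=np.array([onz(cs["top"],p[0],z)[:2] for p in c],np.float32)
    print(t,cv2.minAreaRect(q),cv2.boxPoints(cv2.minAreaRect(q)).round(3).tolist())
# blue upper ear and hole
for n,b in(("top",(265,205,315,255)),("scene",(335,200,390,250))):
    C,S,m=seg(n,(100,120,40),(125,255,255),b); print(n,C,S)
save(cs["top"],"pics/crop2.png",(250,200,350,275),8)
E
python3 m.py
```

```text
reset scene [422.2 164. ] [415 159  16  11 141]Traceback (most recent call last):
  File "m.py", line 18, in <module>
    for n in b: uv[n],S,_=seg(n,lo,hi,b[n]); print(k,n,uv[n].round(1),S)
                          ~~~^^^^^^^^^^^^^^
  File "m.py", line 11, in seg
    N,L,S,C=cv2.connectedComponentsWithStats(m); i=1+np.argmax(S[1:,4]); return C[i],S[i],L==i
                                                     ~~~~~~~~~^^^^^^^^^
    return _wrapfunc(a, 'argmax', axis=axis, out=out, **kwds)
    return bound(*args, **kwds)
ValueError: attempt to get argmax of an empty sequence
```

View pics/crop1.png

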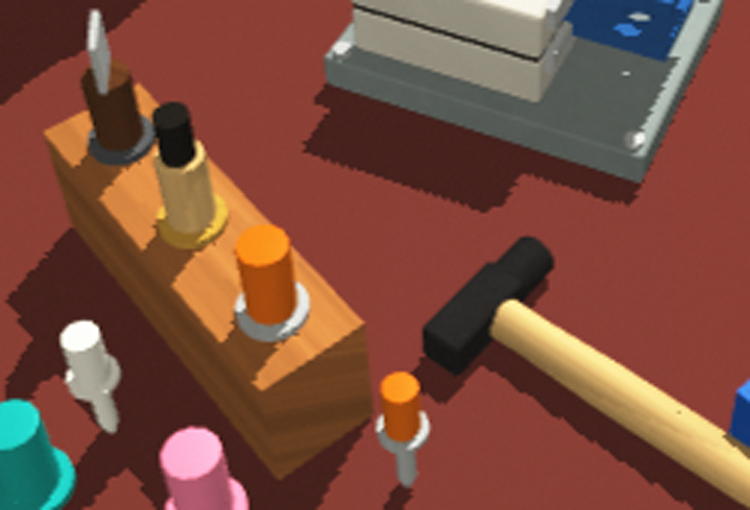

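The crop confirms it: the large orange-handled pin with a steel collar sits in the block's end hole, and the small orange one stands on the table. The top image is less saturated, so I'll loosen the thresholds.

```bash
sed -i 's/(22,150,100)/(22,100,100)/;s/(45,120,60)/(45,70,50)/;s/(0,190,100)/(0,170,110)/;s/(7,180,120)/(7,140,150)/;s/(100,120,40)/(100,90,40)/;s/^save(cs\["scene"\].*//' m.py; python3 m.py
```

```text
reset scene [422.2 163.9] [415 159  16  11 146]
reset top [156.5 260.9] [148 253  18  17 229]
reset (array([0.507 , 0.3185, 0.0565]), array([-0.4 ,  0.07, -0.24, -0.3 ]))
start scene [395.1 154.5] [388 149  15  12 139]
start top [161.2 292.8] [153 285  18  17 245]
start (array([0.4388, 0.3041, 0.0568]), array([-0.44,  0.07, -0.27, -0.3 ]))
stop scene [451.3 173.9] [444 168  16  12 148]Traceback (most recent call last):
  File "m.py", line 18, in <module>
    for n in b: uv[n],S,_=seg(n,lo,hi,b[n]); print(k,n,uv[n].round(1),S)
                          ~~~^^^^^^^^^^^^^^
  File "m.py", line 11, in seg
    N,L,S,C=cv2.connectedComponentsWithStats(m); i=1+np.argmax(S[1:,4]); return C[i],S[i],L==i
                                                     ~~~~~~~~~^^^^^^^^^
    return _wrapfunc(a, 'argmax', axis=axis, out=out, **kwds)
    return bound(*args, **kwds)
ValueError: attempt to get argmax of an empty sequence
```

```bash
sed -i '/^"stop"/d' m.py; cat >> m.py <<'E'
# pin handle: silhouette of a cylinder r 13, z 85..132
b=cols["pin"][2]; M={n:seg(n,*cols["pin"][:2],b[n]) for n in b}
a=np.linspace(0,2*np.pi,40)
def sil(n,x,y):
    P=np.array([proj(cs[n],(x+.013*np.cos(t),y+.013*np.sin(t),z)) for z in(.085,.132) for t in a],np.float32)
    h=cv2.convexHull(P); m=cv2.moments(h); return np.array([m["m10"],m["m01"]])/m["m00"],cv2.boundingRect(h)
for ns in(("scene",),("top",),("scene","top")):
    r=least_squares(lambda p:np.concatenate([sil(n,*p)[0]-M[n][0] for n in ns]),[.42,-.3],diff_step=1e-3)
    print("pin",ns,r.x.round(4),r.fun.round(2),[(sil(n,*r.x)[1],M[n][1][:4]) for n in ns])
E
python3 m.py
```

```text
reset scene [422.3 163.9] [415 159  16  11 145]
reset top [156.5 260.9] [148 253  18  17 230]
reset (array([0.5071, 0.3184, 0.0565]), array([-0.44,  0.07, -0.27, -0.32]))
start scene [395.1 154.5] [388 149  15  12 140]
start top [161.2 292.8] [153 285  18  17 245]
start (array([0.4388, 0.3042, 0.0567]), array([-0.46,  0.07, -0.28, -0.32]))
pin scene [239.7 321.4] [ 225  298   35   47 1006]
pin top [439.1 212.9] [431 206  17  15 180]
pin (array([ 0.6135, -0.2784,  0.1097]), array([-0.8 ,  0.02, -0.93, -0.69]))
rack ((0.534316897392273, -0.2653023600578308), (0.07524498552083969, 0.22116394340991974), 85.93760681152344) [[0.42100000381469727, -0.29499998688697815], [0.6420000195503235, -0.3109999895095825], [0.6470000147819519, -0.23600000143051147], [0.4269999861717224, -0.2199999988079071]]
panel ((0.5058084726333618, 0.3105855882167816), (0.2219512015581131, 0.10965000838041306), 11.124897956848145) [[0.38600000739097595, 0.34299999475479126], [0.40700000524520874, 0.23499999940395355], [0.625, 0.27799999713897705], [0.6039999723434448, 0.38600000739097595]]
top [288.75647059 232.58588235] [271 213  36  40 850]
scene [359.44626968 226.06160164] [ 337  204   46   46 1461]
pin ('scene',) [ 0.6139 -0.2773] [0. 0.] [((228, 304, 23, 35), array([225, 298,  35,  47], dtype=int32))]
pin ('top',) [ 0.6119 -0.2801] [ 0. -0.] [((429, 204, 20, 18), array([431, 206,  17,  15], dtype=int32))]
pin ('scene', 'top') [ 0.6132 -0.2782] [-0.79  0.07 -0.95 -0.63] [((227, 304, 23, 35), array([225, 298,  35,  47], dtype=int32)), ((429, 203, 19, 18), array([431, 206,  17,  15], dtype=int32))]
```

View pics/crop2.png

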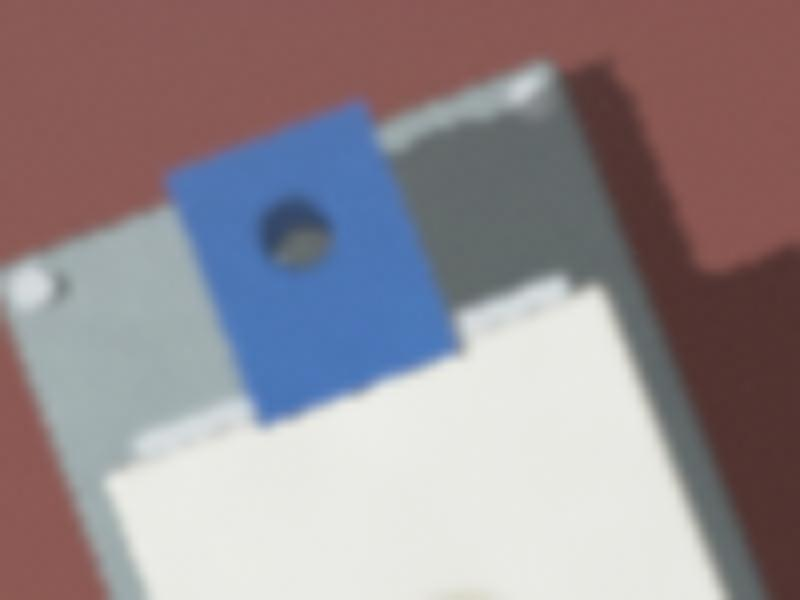

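The hole is at crop (296,232), i.e. top pixel (286.6,228.6). It lies inside the upper blue ear, with ear corners at crop (167,177), (365,98), (460,352) and (265,425). Next I'll refine the pin and locate the hole in both views.

```bash
cat > m2.py <<'E'
import io,contextlib
with contextlib.redirect_stdout(io.StringIO()):
    from m import *
h=lambda u:((u[0]+.5)/8-.5+250,(u[1]+.5)/8-.5+200)
T=cs["top"]
H=onz(T,h((296,232)),.1); K=[onz(T,h(u),.1) for u in((167,177),(365,98),(460,352),(265,425))]
print("hole top",H.round(4),"sides",[np.linalg.norm(K[i]-K[(i+1)%4]).round(4) for i in range(4)])
ax=(K[0]+K[1]-K[2]-K[3])/2; ax/=np.linalg.norm(ax); print("rig x axis deg",np.degrees(np.arctan2(ax[1],ax[0])).round(1),"from mould edge",((H-(K[2]+K[3])/2)@ax).round(4), "hole from ears",((K[2]+K[3])/2+.04*ax).round(4))
print("predict in scene",proj(cs["scene"],H))
save(cs["scene"],"pics/crop3.png",(325,190,400,250),8)
M["scene"]=seg("scene",(8,225,150),(18,255,255),(225,302,256,344)); print(M["scene"][:2])
for ns in(("scene",),("top",),("scene","top")):
    r=least_squares(lambda p:np.concatenate([sil(n,*p)[0]-M[n][0] for n in ns]),[.6,-.28],diff_step=1e-3)
    print("pin",ns,r.x.round(4),r.fun.round(2),[(sil(n,*r.x)[1],M[n][1][:4]) for n in ns])
E
python3 m2.py
```

```text
hole top [0.5749 0.0367 0.1   ] sides [np.float64(0.0557), np.float64(0.0717), np.float64(0.0539), np.float64(0.0703)]
rig x axis deg 22.2 from mould edge 0.0447 hole from ears [0.5711 0.0335 0.1   ]
predict in scene [363.64149605 217.44368768]
(array([237.36253041, 321.40875912]), array([229, 305,  19,  33, 411], dtype=int32))
pin ('scene',) [ 0.6116 -0.2797] [ 0. -0.] [((226, 304, 23, 35), array([229, 305,  19,  33], dtype=int32))]
pin ('top',) [ 0.612  -0.2801] [0. 0.] [((429, 204, 20, 18), array([431, 206,  17,  15], dtype=int32))]
pin ('scene', 'top') [ 0.6118 -0.2799] [ 0.    0.13 -0.1   0.11] [((226, 304, 23, 36), array([229, 305,  19,  33], dtype=int32)), ((429, 204, 20, 18), array([431, 206,  17,  15], dtype=int32))]
```

View pics/crop3.png

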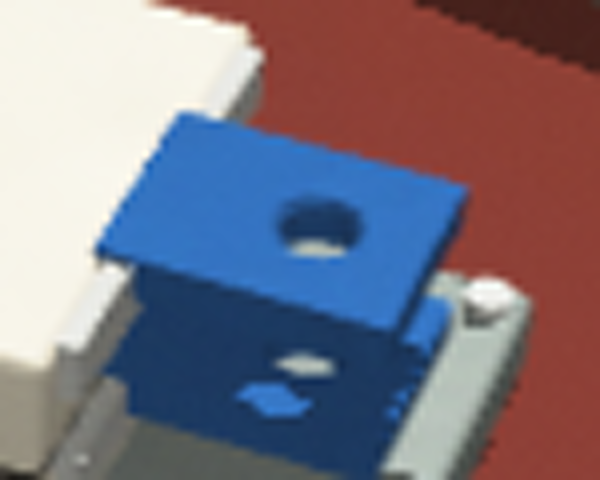

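The hole in the scene view is at crop (320,228), i.e. (364.6,218.1), against a predicted (363.6,217.4), so the views agree to about 2 mm. The lower ear's hole is visible below it. The pin at (0.612,-0.280) agrees in both views, and reach is fine.

```bash
python3 - <<'E'
from h import *
c=cam("scene"); print("hole scene",onz(c,(325+320.5/8-.5,190+228.5/8-.5),.1).round(4))
print("above",totool((.6118,-.2799,.253)).round(4))
E
```

```text
hole scene [0.5772 0.0366 0.1   ]
above [ 4.859e-01 -1.596e-01  3.000e-04]
```

```bash
python3 -m inch '{"translation":[[0.486,-0.16,0],[0.486,-0.16,0],[0.486,-0.16,0],[0.486,-0.16,0],[0.486,-0.16,0],[0.486,-0.16,0],[0.486,-0.16,0],[0.486,-0.16,0]],"twist":[23,23,23,23,23,23,23,23],"fingers":[-1,-1,-1,-1,-1,-1,-1,-1]}'
python3 - <<'E'
from h import *
print(totool((.6118,-.2799,.253)).round(4))
E
```

```text
time: 2.32
eef_pos: [0.4678, -0.3893, 0.2535]
tcp_rot: [3.139, -0.105, 0.001]
force: [-0.3, -1.6, -0.3]
width: 0.0858
gripper_force: 0.0
[ 0.1364 -0.1188  0.0005]
```

```bash
python3 -m inch '{"translation":[[0.136,-0.119,0],[0.136,-0.119,0],[0.136,-0.119,0],[0.136,-0.119,0],[0.136,-0.119,0],[0.136,-0.119,0],[0.136,-0.119,0]],"twist":[0,0,0,0,0,0,0],"fingers":[-1,-1,-1,-1,-1,-1,-1]}'
python3 - <<'E'
from h import *
print(totool((.6118,-.2799,.113)).round(4))
E
```

```text
time: 2.9
eef_pos: [0.6101, -0.2806, 0.2529]
tcp_rot: [3.139, -0.101, -0.002]
force: [-0.2, -0.6, -0.4]
width: 0.0855
gripper_force: 0.0
[ 0.0018 -0.0008  0.1399]
```

```bash
python3 -m inch '{"translation":[[0.002,-0.001,0.03],[0.002,-0.001,0.06],[0.002,-0.001,0.09],[0.002,-0.001,0.115],[0.002,-0.001,0.13],[0.002,-0.001,0.14],[0.002,-0.001,0.14]],"twist":[0,0,0,0,0,0,0],"fingers":[-1,-1,-1,-1,-1,-1,-1]}'
python3 -m inch '{"translation":[[0,0,0],[0,0,0],[0,0,0],[0,0,0],[0,0,0],[0,0,0],[0,0,0],[0,0,0]],"twist":[0,0,0,0,0,0,0,0],"fingers":[1,1,1,1,1,1,1,1]}'
```

```text
time: 3.48
eef_pos: [0.6098, -0.2806, 0.1109]
tcp_rot: [-3.138, 0.107, 0.007]
force: [-0.2, 0.4, 0.4]
width: 0.0858
gripper_force: 0.0
time: 4.15
eef_pos: [0.613, -0.2804, 0.1149]
tcp_rot: [3.139, -0.104, 0.003]
force: [-0.3, 0.1, 6.0]
width: 0.0245
gripper_force: 59.1
```

```bash
python3 -m inch '{"translation":[[0,0,-0.02],[0,0,-0.05],[0,0,-0.09],[0,0,-0.12],[0,0,-0.13],[0,0,-0.13],[0,0,-0.13]],"twist":[0,0,0,0,0,0,0],"fingers":[1,1,1,1,1,1,1]}'
python3 - <<'E'
from h import *
for i in range(4): cam("top")
s=telemetry.state();print(s["eef_pos"],s["tcp_rot"],s["width"],s["gripper_force"],s["force"])
print(totool((.576,.0367,s["eef_pos"][2])).round(4))
E
```

```text
time: 4.73
eef_pos: [0.6115, -0.2799, 0.242]
tcp_rot: [-3.139, 0.105, 0.002]
force: [-0.4, 0.1, -1.7]
width: 0.0244
gripper_force: 59.5
[ 0.6103878  -0.27933073  0.23956196] [-3.13712493  0.10456782  0.00862185] 0.024540904430835352 59.52582836151123 [ 0.30926837  1.07840899 -1.95778799]
[-0.0554 -0.313   0.0011]
```

```bash
python3 -m inch '{"translation":[[-0.0055,-0.031,0],[-0.0125,-0.07,0],[-0.02,-0.11,0],[-0.0275,-0.15,0],[-0.035,-0.19,0],[-0.042,-0.23,0],[-0.048,-0.27,0],[-0.053,-0.3,0]],"twist":[0,0,0,0,0,0,0,0],"fingers":[1,1,1,1,1,1,1,1]}'
python3 -m inch '{"translation":[[-0.0025,-0.013,0],[-0.0025,-0.013,0],[-0.0025,-0.013,0],[-0.0025,-0.013,0]],"twist":[0,0,0,0],"fingers":[1,1,1,1]}'
python3 - <<'E'
from h import *
P=[];
for i in range(4):
    c=cam("scene"); P.append(telemetry.state()["eef_pos"])
print(np.mean(P,0),np.std(P,0),telemetry.state()["tcp_rot"])
save(c,"pics/above.png",(290,80,440,250),3.5)
e=np.mean(P,0)
for dz in(-.101,-.033): print(proj(c,e+[0,0,dz]))
print(totool((.576,.0367,e[2])).round(4))
E
```

```text
time: 5.6
eef_pos: [0.5774, 0.0257, 0.2414]
tcp_rot: [-3.139, 0.103, 0.006]
force: [0.6, 0.0, -1.6]
width: 0.0246
gripper_force: 59.6
time: 5.93
eef_pos: [0.5775, 0.0346, 0.2425]
tcp_rot: [3.139, -0.105, -0.002]
force: [0.3, -0.5, -2.2]
width: 0.0248
gripper_force: 59.7
[0.57770391 0.03422182 0.24291279] [5.89144813e-05 7.46148580e-05 1.52988609e-04] [ 3.13942303e+00 -1.07843599e-01 -2.80919687e-04]
[365.54529028 200.70564022]
[368.45660325 168.73104092]
[-0.0019 -0.0023  0.0002]
```

View pics/above.png

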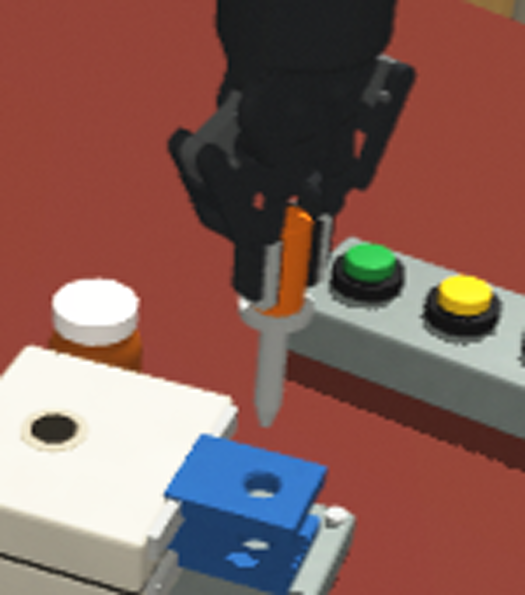

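The tip is at crop (265,425), i.e. (365.6,201.2), matching the TCP-predicted (365.5,200.7). The pin hangs straight in the grip. I'll correct by a couple of mm, then lower it into the hole.

```bash
python3 -m inch '{"translation":[[-0.0014,-0.0024,0],[-0.0014,-0.0024,0.015],[-0.0014,-0.0024,0.03],[-0.0014,-0.0024,0.04],[-0.0014,-0.0024,0.046],[-0.0014,-0.0024,0.052],[-0.0014,-0.0024,0.057],[-0.0014,-0.0024,0.06]],"twist":[0,0,0,0,0,0,0,0],"fingers":[1,1,1,1,1,1,1,1]}'
python3 - <<'E'
from h import *
P=[]
for i in range(3):
    c=cam("scene"); s=telemetry.state(); P.append(s["eef_pos"]); print(s["force"],s["torque"])
print(np.mean(P,0)); save(c,"pics/in1.png",(290,80,440,250),3.5)
E
```

```text
time: 6.8
eef_pos: [0.5772, 0.0374, 0.1837]
tcp_rot: [3.138, -0.104, 0.003]
force: [0.3, -2.7, -0.4]
width: 0.0251
gripper_force: 59.9
[ 1.74752504 -3.36489163 -1.60517711] [-0.77911998 -0.41414855  0.02721074]
[ 2.06507106 -4.22968683 -3.80019989] [-0.87257769 -0.40581396  0.00465073]
[ 2.57679524 -3.66555983 -4.01602288] [-0.97479205 -0.46587877  0.01139342]
[0.57698026 0.03743115 0.18318114]
```

View pics/in1.png

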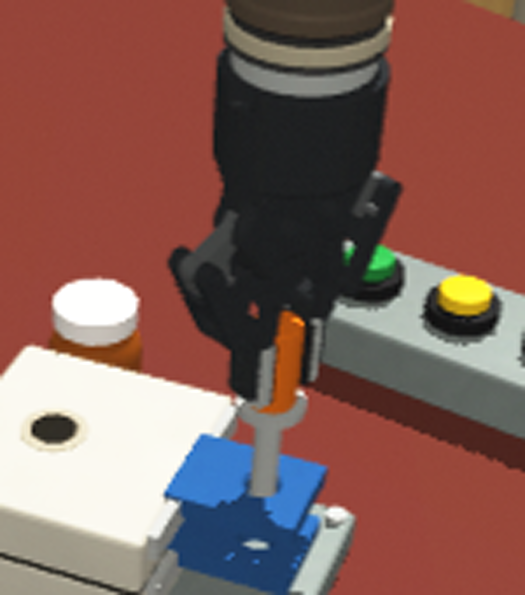

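The tip has entered the upper hole (crop 262,490), with a light side force of about +2 N in x and -4 N in y. I'll shift with it and continue down.

```bash
python3 -m inch '{"translation":[[0.001,0.0015,0],[0.001,0.0015,0],[0.001,0.0015,0.006],[0.001,0.0015,0.012],[0.001,0.0015,0.017],[0.001,0.0015,0.021],[0.001,0.0015,0.025],[0.001,0.0015,0.025]],"twist":[0,0,0,0,0,0,0,0],"fingers":[1,1,1,1,1,1,1,1]}'
python3 - <<'E'
from h import *
P=[]
for i in range(3):
    c=cam("scene"); s=telemetry.state(); P.append(s["eef_pos"]); print(s["force"],s["torque"])
print(np.mean(P,0))
E
```

```text
time: 7.62
eef_pos: [0.5767, 0.0367, 0.157]
tcp_rot: [3.14, -0.105, -0.002]
force: [1.3, -0.7, -2.5]
width: 0.0249
gripper_force: 59.8
[ 1.03775111 -1.16777195 -2.91107274] [-0.28327063 -0.07332751 -0.02249846]
[ 0.53389405 -0.911258   -2.18254099] [-0.27212321 -0.04737155 -0.01829986]
[ 0.24528095 -1.0378792  -2.87371559] [-0.26293752 -0.08856232  0.05269138]
[0.57683451 0.03675778 0.15765471]
```

```bash
python3 -m inch '{"translation":[[0.0003,0.0004,0.006],[0.0003,0.0004,0.012],[0.0003,0.0004,0.017],[0.0003,0.0004,0.021],[0.0003,0.0004,0.0235],[0.0003,0.0004,0.025],[0.0003,0.0004,0.026],[0.0003,0.0004,0.026]],"twist":[0,0,0,0,0,0,0,0],"fingers":[1,1,1,1,1,1,1,1]}'
python3 - <<'E'
from h import *
P=[]
for i in range(3):
    c=cam("scene"); s=telemetry.state(); P.append(s["eef_pos"]); print(s["force"],s["torque"])
print(np.mean(P,0)); save(c,"pics/in2.png",(290,100,440,250),4)
E
```

```text
time: 8.43
eef_pos: [0.5769, 0.0365, 0.1349]
tcp_rot: [-3.14, 0.104, 0.004]
force: [-7.4, 0.5, 13.8]
width: 0.0246
gripper_force: 61.7
[-7.78718506 -0.30007049 14.36297799] [-0.01879494  1.19376366  0.02539945]
[-8.51540126  0.68763072 13.49481003] [0.00167049 1.18269763 0.04836618]
[-7.55468525 -0.68752588 13.46877787] [-3.65561176e-02  1.12446446e+00  9.09924157e-04]
[0.57688476 0.03646165 0.13486603]
```

View pics/in2.png

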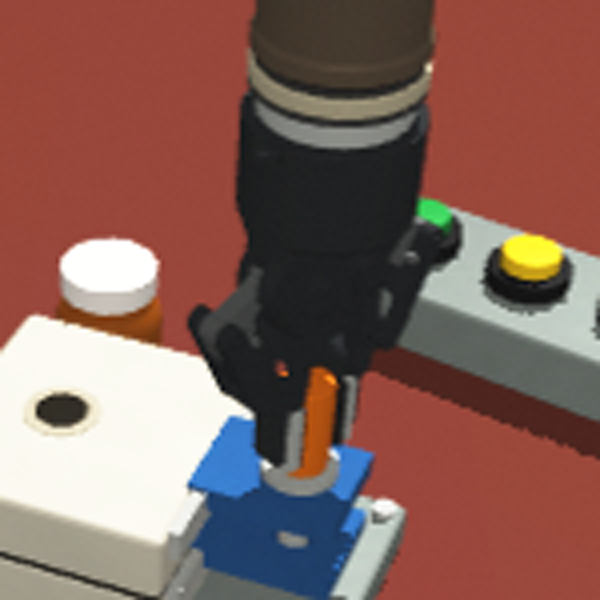

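The collar is on the upper ear at crop (300,470), with 14 N of contact. TCP z is 0.1349, which equals grasp z 0.1149 + 0.020, as it should be at home. I'll release and back off.

```bash
python3 -m inch '{"translation":[[0,0,0],[0,0,0],[0,0,0],[0,0,0],[0,0,0],[0,0,0],[0,0,0],[0,0,0]],"twist":[0,0,0,0,0,0,0,0],"fingers":[-1,-1,-1,-1,-1,-1,-1,-1]}'
python3 -m inch '{"translation":[[0,0,-0.02],[0,0,-0.05],[0,0,-0.08],[0,0,-0.115],[0,0,-0.13],[0,0,-0.13],[0,0,-0.13]],"twist":[0,0,0,0,0,0,0],"fingers":[-1,-1,-1,-1,-1,-1,-1]}'
python3 - <<'E'
from h import *
c=cam("scene"); save(c,"pics/home.png",(320,150,400,250),6)
s=telemetry.state(); print(s["eef_pos"],s["tcp_rot"])
for z in(.147-.0+.005,.105,.1,.064,.032): print(z,(proj(c,(.577,.0366,z))-[320,150])*6)
R=[ (.507,.3185,.0565),(.4388,.3041,.0565)]
for r in R: print(totool((r[0],r[1],s["eef_pos"][2])).round(4))
E
```

```text
time: 9.25
eef_pos: [0.5774, 0.0363, 0.1321]
tcp_rot: [-3.14, 0.105, 0.0]
force: [0.4, 0.7, -0.2]
width: 0.0854
gripper_force: 0.0
time: 9.83
eef_pos: [0.5782, 0.0363, 0.2635]
tcp_rot: [-3.14, 0.105, -0.004]
force: [0.2, -0.9, -0.6]
width: 0.0855
gripper_force: 0.0
[0.57697457 0.03628123 0.26160621] [ 3.13981460e+00 -1.04666616e-01 -1.48062340e-03]
0.152 [279.2870898  272.66603947]
0.105 [267.99063222 395.49021497]
0.1 [266.83662266 408.03753535]
0.064 [258.78104423 495.62426522]
0.032 [251.97414783 569.63431949]
[-8.860e-02 -2.769e-01  1.000e-04]
[-1.557e-01 -2.580e-01  1.000e-04]
```

View pics/home.png

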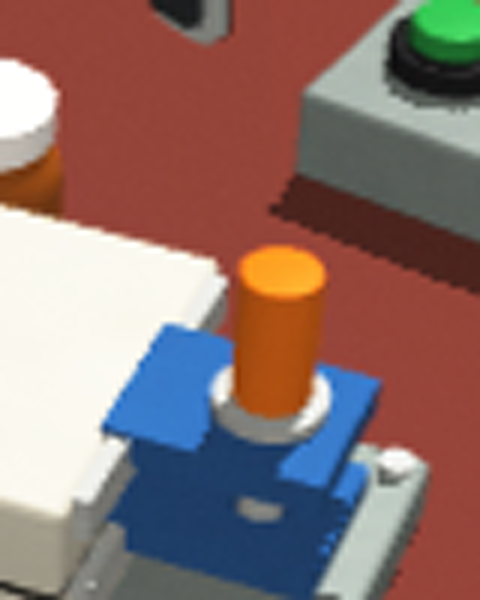

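The pin is home: the handle top at crop (283,271) against a predicted (279,273), and the collar at (270,398) against (268,395), lying flat on the ear. Next I shut the fingers and go over the yellow button.

```bash
python3 -m inch '{"translation":[[-0.0125,-0.039,0],[-0.025,-0.078,0],[-0.0375,-0.117,0],[-0.05,-0.156,0],[-0.0625,-0.195,0],[-0.075,-0.234,0],[-0.085,-0.265,0],[-0.0886,-0.277,0]],"twist":[0,0,0,0,0,0,0,0],"fingers":[1,1,1,1,1,1,1,1]}'
python3 -m inch '{"translation":[[0,0,0.04],[0,0,0.08],[0,0,0.12],[0,0,0.15],[0,0,0.165],[0,0,0.165],[0,0,0.165]],"twist":[0,0,0,0,0,0,0],"fingers":[1,1,1,1,1,1,1]}'
python3 - <<'E'
from h import *
P=[]
for i in range(3):
    c=cam("top"); P.append(telemetry.state()["eef_pos"])
e=np.mean(P,0); print(e,totool((.507,.3185,.08)).round(4),telemetry.state()["force"])
E
```

```text
time: 10.55
eef_pos: [0.5045, 0.322, 0.2593]
tcp_rot: [3.14, -0.099, -0.008]
force: [1.2, -0.3, -0.3]
width: -0.0004
gripper_force: 0.0
time: 11.13
eef_pos: [0.5058, 0.3171, 0.0946]
tcp_rot: [3.137, -0.105, -0.008]
force: [0.4, 0.5, 1.5]
width: 0.0002
gripper_force: 0.0
[0.50822426 0.31854004 0.09783235] [-0.0019  0.0006  0.0188] [ 0.38736162 -0.33967347  0.6055643 ]
```

```bash
python3 -m inch '{"translation":[[0,0,0.008],[0,0,0.013],[0,0,0.016],[0,0,0.019],[0,0,0.021],[0,0,0.022],[0,0,0.022],[0,0,0.022]],"twist":[0,0,0,0,0,0,0,0],"fingers":[1,1,1,1,1,1,1,1]}'
```

```text
time: 11.95
eef_pos: [0.5082, 0.3189, 0.0779]
tcp_rot: [-3.14, 0.104, -0.001]
force: [-3.9, -2.7, 14.0]
width: -0.0001
gripper_force: 6.9
```

```bash
python3 -m inch '{"translation":[[0,0,0.001],[0,0,0.002],[0,0,0.003],[0,0,0.003]],"twist":[0,0,0,0],"fingers":[1,1,1,1]}'
```

```text
time: 12.28
eef_pos: [0.5083, 0.319, 0.0777]
tcp_rot: [3.139, -0.104, -0.0]
force: [-9.1, -4.5, 28.6]
width: -0.0004
gripper_force: 14.0
```

Position has stopped while force rises, so it's at a hard stop. I'll confirm it's the button's end of travel with the yellow pixels and the force on release.

```bash
cat > y.py <<'E'
import sys
from h import *
c=cam("scene"); m=cv2.inRange(cv2.cvtColor(c["pixels"],cv2.COLOR_RGB2HSV),(22,100,100),(34,255,255)) if sys.argv[1]=="y" else cv2.inRange(cv2.cvtColor(c["pixels"],cv2.COLOR_RGB2HSV),(45,70,50),(80,255,255))
m[:140]=0;m[200:]=0;m[:,:375]=0;m[:,480:]=0
print(cv2.boundingRect(m),(m>0).sum(),telemetry.state()["force"].round(1),telemetry.state()["eef_pos"][2].round(4))
E
python3 y.py y
python3 -m inch '{"translation":[[0,0,-0.003],[0,0,-0.006],[0,0,-0.006],[0,0,-0.006],[0,0,-0.006]],"twist":[0,0,0,0,0],"fingers":[1,1,1,1,1]}'
python3 y.py y
python3 -m inch '{"translation":[[0,0,-0.002],[0,0,-0.002],[0,0,-0.002]],"twist":[0,0,0],"fingers":[1,1,1]}'
python3 y.py y
python3 -m inch '{"translation":[[0,0,-0.01],[0,0,-0.02],[0,0,-0.02],[0,0,-0.02]],"twist":[0,0,0,0],"fingers":[1,1,1,1]}'
python3 y.py y
```

```text
(396, 149, 34, 21) 75 [-8.5 -4.5 27.4] 0.0777
time: 12.75
eef_pos: [0.5082, 0.3189, 0.0786]
tcp_rot: [-3.139, 0.105, -0.002]
force: [0.2, 0.6, 4.9]
width: 0.0001
gripper_force: 2.3
(396, 149, 35, 21) 79 [0.7 0.  4.5] 0.0784
time: 13.05
eef_pos: [0.5082, 0.3189, 0.0804]
tcp_rot: [-3.139, 0.105, -0.002]
force: [1.7, 1.3, 3.7]
width: -0.0
gripper_force: 1.7
(396, 149, 35, 21) 92 [2.6 1.  3.9] 0.0804
time: 13.43
eef_pos: [0.5074, 0.3186, 0.1008]
tcp_rot: [-3.14, 0.105, -0.0]
force: [0.1, -0.5, 0.1]
width: 0.0001
gripper_force: 0.0
(396, 149, 35, 21) 147 [ 0.2  0.3 -1.3] 0.1003
```

The spring signature is clear: 4.9 N near the bottom, 3.9 N 2 mm higher, and a hard stop at z 0.0777. The button is now back up. Next is green.

```bash
python3 -m inch '{"translation":[[-0.025,0.007,0],[-0.05,0.014,0],[-0.067,0.019,0],[-0.067,0.019,0],[-0.067,0.019,0],[-0.067,0.019,0]],"twist":[0,0,0,0,0,0],"fingers":[1,1,1,1,1,1]}'
python3 y.py g
python3 -m inch '{"translation":[[0,0,0.008],[0,0,0.014],[0,0,0.018],[0,0,0.02],[0,0,0.022],[0,0,0.024],[0,0,0.0255],[0,0,0.0255]],"twist":[0,0,0,0,0,0,0,0],"fingers":[1,1,1,1,1,1,1,1]}'
python3 y.py g
```

```text
time: 13.98
eef_pos: [0.4404, 0.3045, 0.1005]
tcp_rot: [-3.139, 0.104, -0.002]
force: [-0.0, -0.2, 0.1]
width: 0.0001
gripper_force: 0.0
(388, 149, 15, 12) 141 [-0.   0.3 -0.2] 0.1007
time: 14.7
eef_pos: [0.4401, 0.3042, 0.0778]
tcp_rot: [3.139, -0.104, -0.001]
force: [-5.1, -4.7, 20.7]
width: 0.0002
gripper_force: 10.3
(388, 152, 15, 9) 71 [-4.5 -3.9 20.8] 0.0778
```

Green is on its hard stop at the same height, 0.0778, with 21 N. I'll release it, rise clear and check.

```bash
python3 -m inch '{"translation":[[0,0,-0.006],[0,0,-0.02],[0,0,-0.05],[0,0,-0.09],[0,0,-0.12],[0,0,-0.12],[0,0,-0.12]],"twist":[0,0,0,0,0,0,0],"fingers":[1,1,1,1,1,1,1]}'
python3 y.py g
python3 - <<'E'
from h import *
c=cam("scene"); save(c,"pics/final.png")
E
```

```text
time: 15.33
eef_pos: [0.4408, 0.3049, 0.1971]
tcp_rot: [-3.137, 0.104, -0.007]
force: [-0.4, -0.3, -0.7]
width: 0.0001
gripper_force: 0.0
(388, 149, 15, 12) 140 [0.3 0.2 0.3] 0.195
```

View pics/final.png

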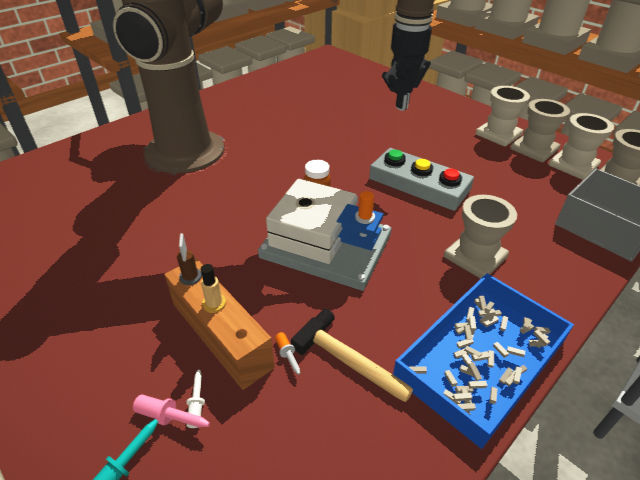

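The pin is home at (366,208), and all three buttons are up. The four look-alikes that stood on their narrow tips have toppled over, each in a different direction. I measured no contact force near them. Before handing in, I'll check that they're at rest and not rolling.

```bash
python3 - <<'E'
from h import *
a=cam("scene")["pixels"].astype(int)
for i in range(15): c=cam("top")
b=cam("scene")["pixels"].astype(int); d=abs(a-b).max(2)
print("decoys",(d[330:480,60:310]>40).sum(),"all",(d>40).sum())
for t in("pin",):
    for r in finder.trace("scene",t)[:6]:
        x=np.array(r["box"]); print(round(r["p"],2),x.round(), onz(c:=imaging.read_camera("scene"),((x[0]+x[2])/2,(x[1]+x[3])/2),.015).round(3))
import glob
# when did they topple? compare saved early frames
h=cv2.cvtColor(cv2.imread("pics/scene0.png"),cv2.COLOR_BGR2HSV)
E
```

```text
decoys 0 all 323
0.89 [355. 189. 374. 236.] [0.501 0.132 0.015]
0.85 [ 93. 420. 157. 480.] [ 0.614 -0.482  0.015]
0.81 [276. 332. 301. 374.] [ 0.654 -0.223  0.015]
0.66 [135. 394. 213. 423.] [ 0.608 -0.403  0.015]
0.61 [189. 371. 204. 426.] [ 0.617 -0.371  0.015]
```

```bash
python3 -c "
from plant import order
print(order.close_job())"
```

```text
the job is handed in; nothing more can be done
None
```

The pin is home in both ears and released, then yellow reset and green start were each pressed fully and let up in that order, red was not pressed, and the job is handed in; four look-alike pins that had stood on their tips toppled during the run (cause unconfirmed, I felt no contact) and are at rest on the bench.

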